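Wind the pump cam closed with its square key

TASK

Take the square-shanked key with the flat bar handle from the key rack and put its shank down through the square hole in the top of the bench pump, turning it until it fits, without forcing it: press only lightly until the shank drops into the hole, then put it fully home. Then use the key to turn the pump's cam clockwise (seen from above) up to its stop, let go, and leave the key standing fully home in the pump. Leave the other things on the bench alone.

Things in the scene. Friction and masses are not known exactly. Their poses are not given: they have to be found in the camera images.
- key_center (a point): Centre of the bar handle of the loose steel key, upright at the start in one of the rack's three holes. The bar is 44 mm long (point x), 16 mm thick (y, the way to pinch it), 26 mm high (z, up). Below this point: collar's underside 31 mm (it rests on the rack's top), end of the square shank 71 mm, tip of the round pilot 76 mm. It is the only tool in the rack with a bar handle.
- pump_socket (a point): Centre of the pump's square hole, on the top face of its steel insert, 93 mm above the bench; axes those of the pump's box, z up. The ANGLE OF THE HOLE IS NOT GIVEN by any reading and varies: see it, or feel for it by pressing lightly (about 5 N) while turning until the key drops; a quarter turn covers all cases. With the key home, key_center is 31 mm above this point.
- cam (a joint): Cam angle in rad, the insert turning with it: grows clockwise from above, starts at 0 to 0.15, stop at 1.0. Stiff (0.2 N m friction): it stays put under light contact and where it is left. The key has 0.1 rad of play either way. Flat ring 84 mm across with a lobe to 62 mm from the axis, and two posts on the box 56 mm from the axis; all are 4 mm or more below pump_socket.
- pump: Fixed bench pump, white box 200 x 160 x 75 mm, origin at the centre of its underside, z up, front (blue knob) at -x. On top a cam ring holds the insert. Hole 15.6 mm square, 1 mm chamfer, through the 18 mm insert and free 40 mm below. The pilot enters at any angle, the shank within about 0.1 rad. Over 30 N between key and pump before the shank is 4 mm in is not allowed.
- key: The same key, about 0.2 kg; origin on its axis at the collar's underside, z up, x along the bar. Collar 29 mm across, 6 mm thick; round neck 14 mm across between collar and bar. Below the collar a shank 14 x 14 mm square (sides parallel to the bar's), 40 mm long, its last 2 mm tapered to 13.4 mm, then a round pilot 11.5 mm across, 5 mm long.
- rack: Fixed grey block 56 x 220 x 55 mm high with three vertical round holes 22.5 mm across in a row along its y axis, at -75, 0 and +75 mm; origin at the centre of its underside.
- knob_pin: Another steel tool in the rack, with a plain round knob, 28 mm across, 40 mm above the rack's top; to be left alone. Origin on its axis at the collar's underside.
- ball_pin: Another steel tool in the rack, with a ball 26 mm across, 43 mm above the rack's top; to be left alone. Origin on its axis at the collar's underside.
- flask: Loose closed bottle, 60 mm across, 110 mm high, beyond the rack and pump; a bystander. Origin under its centre.
- beaker: Loose clear beaker, 66 mm across, 85 mm high, to the right of the pump; a bystander. Origin under its centre.
Mind the look-alikes: they are no part of the job. Leave any red or yellow look-alike of the key alone.

How it is judged:
By the outcome, as a careful person would: the job done as asked, in the order asked, and still so for the second after the job is handed in, with the robot touching nothing.
It also fails if it takes over 72 s, if anything falls off the work surface, if the arm or the gripper's body presses on something with over 40 N, if the wrist force passes 120 N, or if a joint passes its speed limit or range.

ROBOT

A 7-joint arm with a two-finger parallel gripper is mounted at the origin on the work surface. World frame = base frame: x ahead of the robot, y to its left, z up, the work surface at z = 0. Lengths are in m, angles in rad, forces in N, time in s.
With the tool pointing down it reaches from about 0.4 to 0.85 m from the base axis. Payload 10.4 kg.
Tool frame: the origin (TCP) lies at the centre of the arm's flange, where the gripper is bolted on; the fingertips stand 173 mm ahead of it and the grasp point (between the pads) lies 155 mm ahead of it; z points along the fingers, y is the line along which they close (so a half turn about z gives the same grasp; the last joint's range is limited). The gripper opens to 85 mm and grips with 20 to 120 N. Pads are 22 mm wide; open, the fingers measure 114 mm over their backs; the gripper's body (76 mm by 85 mm) begins 54 mm behind the grasp point. The pads swing forward as they close: fully open they stand 13 mm farther back than shut.
Start: joints at [-1.137, 0.332, -0.065, 1.46, 0.022, 1.35, -0.088], TCP at [0.276, 0.561, 0.405] pointing down, gripper open.
Joint ranges: [-2.6, 2.6], [-0.5, 2.12], [-1.47, 1.34], [0.16, 2.42], [-1.27, 4.41], [0.06, 2.06], [-2.6, 2.6]. Speed limits (rad/s): [2.22, 2.22, 2.79, 2.79, 3.14, 3.14, 3.14].

INTERFACE

Orientations are given as a unit quaternion [x, y, z, w].
In Python, from workcell import manip, viewer, finder gives the robot as it stands.
- The arm moves only by the tool arm_command, never from a script. Its argument "plan" is a list of rows, each an object with "dp": the shift along the tool's x, y, z in mm, a list of three; "spin": the turn about the tool's z in rad. A call has 1 to 5 rows; each row shifts and turns the commanded pose from where the row before left it, along the tool's axes as they then stand; what a row does not reach is not made up. A row lasts 1/10 s, in which the tool goes at most 50 mm and 8.59 degrees, less where a joint would pass 70% of its speed; a pose out of reach is approached as far as the arm can. A call is refused whole if a number of a shift passes 50 or a number of a turn 0.15, either way. A call with a gripper value outside its range is refused whole. "grip" is the closure, from -1 (fully open) to 1 (shut), set as the call begins (left out, the last holds). The fingers move at their own pace and stop on an object; "newtons" is the grip in N (left out, the last holds). Time passes only in rows, so rows that do not move let the fingers close. It gives the time, the measured TCP pose, the force, the opening and the grip force at its end, in the units of the state.
- manip.get_obs(): the state, without advancing time (a new reading comes with each control period).
- viewer.camera(name): name is "scene" or "side" or "wrist"; returns the picture (480x640x3 uint8, blue, green, red); there is no depth.
- viewer.camera_params(name): a dict with "vertical_fov" (degrees; the focal length in pixels is half the picture's height over the tangent of half this angle, whatever the lens; pixels are square), "cx", "cy" (the principal point, pixels), "R" (3x3) and "t" (3): a world point X has camera coordinates R X + t; the wrist camera has in their place "T_tool_cam" (4x4, takes a point from camera to tool coordinates, whose origin is the TCP and whose axes are the flange's). Camera axes: x right, y down, z forward; pixel columns grow to the right and rows downward; lengths in m; the calibration is good to about 2 mm. A picture is of the moment at which its call begins: read the wrist's pose just before it. camera_params takes no time and is no camera call.
- manip.hand_in(): hands the job in; it is judged then, once.
Trained networks look in the newest picture that a camera, given by its name, has taken for a name from the list of things; names that differ only in an ending like _2 or _b are one class to them, and where a whole thing is asked for, a point or a joint stands for the part that bears it (a point fixed in the world has none). Each returns a list of dicts, best first, with "score" (0 to 1); they miss things now and then, are a little off and sometimes report something else, mostly with a low value. They report only what shows in the picture. A call takes as long as a camera call. They do not tell look-alikes from the thing itself.
- finder.find_in(camera, thing): "position" ([x, y, z] in m, in world coordinates, good to about 4 mm: the middle of the surface that is visible of it).
The state is a dict: "clock": time; "joint_pos": joint angles; "joint_velocities": joint speeds; "tau": joint torques, N m; "position": TCP position; "ee_rot": TCP orientation; "ft_force": force on the tool from outside, world axes, zero at the start; "torque": the same for the moment, N m; "grip_width": opening from 0.0 (shut) to 1.0 (fully open); "grasp_force": force on a finger pad.
Only numpy, scipy, OpenCV 4.12 (cv2) and the standard library are available. Lean on these libraries where they do the work, as an engineer would, in place of code of your own. Each camera call takes 0.05 s, during which the arm holds its last target. There are 200 camera calls.

## Working session

There is one attempt and no reset: what is moved stays moved. The work goes in short steps, Python scripts to look and compute and a tool call to move; the robot and the scene stay as the last step left them, time stands still between calls to the robot, and variables do not carry over. Pictures are saved under pics/ and viewed, at most 10 in all, crops included, and the job is handed in when it is done.

Besides the shell and the picture viewer there is one more tool, called after "Emit:" by a JSON object that holds its "name" and its "arguments", one argument or row to a line. arm_command: Moves the arm, as the interface text tells. Its arguments: {"type":"object","properties":{"plan":{"type":"array","items":{"type":"object","properties":{"dp":{"type":"array","items":{"type":"number"}},"spin":{"type":"number"}}}},"grip":{"type":"number"},"newtons":{"type":"number"}},"required":["plan"]}

```bash
mkdir -p pics; cat > h.py <<'E'
import numpy as np, cv2
from scipy.spatial.transform import Rotation as Ro
from workcell import manip, viewer, finder
def K(n):
    p=viewer.camera_params(n); f=240/np.tan(np.radians(p["vertical_fov"])/2); return p,f
def pose(n,o=None):
    p,f=K(n)
    if "T_tool_cam" in p:
        o=o or manip.get_obs(); T=np.eye(4); T[:3,:3]=Ro.from_quat(o["ee_rot"]).as_matrix(); T[:3,3]=o["position"]
        W=np.linalg.inv(T@np.array(p["T_tool_cam"])); return p,f,W[:3,:3],W[:3,3]
    return p,f,np.array(p["R"]),np.array(p["t"])
def proj(n,X,o=None):
    p,f,R,t=pose(n,o); c=R@np.array(X)+t; return np.array([p["cx"]+f*c[0]/c[2],p["cy"]+f*c[1]/c[2]])
def onz(n,px,z,o=None):
    p,f,R,t=pose(n,o); d=R.T@np.array([(px[0]-p["cx"])/f,(px[1]-p["cy"])/f,1]); C=-R.T@t
    return C+d*(z-C[2])/d[2]
E
python3 - <<'E'
from h import *
np.set_printoptions(precision=4,suppress=True)
o=manip.get_obs(); print(o)
for c in ("scene","side","wrist"):
    im=viewer.camera(c); cv2.imwrite(f"pics/{c}0.png",im); print(c,viewer.camera_params(c))
    for th in ("key","pump","pump_socket","rack","knob_pin","ball_pin","flask","beaker","key_center"):
        print(th,[(np.round(d["position"],3),round(d["score"],2)) for d in finder.find_in(c,th)][:4])
cv2.imwrite("pics/a.png",np.vstack([np.hstack([cv2.imread("pics/scene0.png"),cv2.imread("pics/side0.png")])])[:, :])
E
```

```text
{'clock': 0.0, 'joint_pos': array([-1.1366,  0.3329, -0.0647,  1.461 ,  0.0216,  1.3499, -0.0885]), 'joint_velocities': array([ 0.0002, -0.0005, -0.0005,  0.0009,  0.0013,  0.0005, -0.0015]), 'tau': array([  0.0001, -62.5445,   0.0491, -39.1615,   0.0163,   0.0099,
        -0.    ]), 'position': array([0.2756, 0.5608, 0.4039]), 'ee_rot': array([ 0.2264,  0.974 , -0.0007, -0.0001]), 'ft_force': array([0.2944, 0.0466, 0.0251]), 'torque': array([-0.0051,  0.017 , -0.0224]), 'grasp_force': 0.0, 'grip_width': 1.0000657293531516}
scene {'vertical_fov': 49.538489220306595, 'cx': 314.8697690515805, 'cy': 241.08134128691646, 'R': array([[-0.5764,  0.8171, -0.0108],
       [ 0.4464,  0.3037, -0.8417],
       [-0.6845, -0.49  , -0.5398]]), 't': array([ 0.3694, -0.144 ,  1.452 ])}
key [(array([0.398, 0.101, 0.079]), 0.65), (array([0.444, 0.028, 0.071]), 0.63), (array([0.485, 0.121, 0.082]), 0.61)]
pump [(array([ 0.589, -0.196,  0.079]), 0.65)]
pump_socket [(array([ 0.589, -0.197,  0.071]), 0.73)]
rack [(array([0.503, 0.203, 0.044]), 0.87), (array([ 0.589, -0.196,  0.075]), 0.63)]
knob_pin [(arra
[... 1028 characters left out ...]
ker [(array([ 0.528, -0.41 ,  0.062]), 0.81), (array([0.474, 0.199, 0.082]), 0.56)]
key_center [(array([0.464, 0.12 , 0.096]), 0.9), (array([0.434, 0.028, 0.075]), 0.78), (array([0.39 , 0.104, 0.076]), 0.55)]
wrist {'vertical_fov': 69.33972662389408, 'cx': 321.3004107301649, 'cy': 236.76164435861756, 'T_tool_cam': array([[-0.0007, -0.9574, -0.2888,  0.0741],
       [ 1.    , -0.0011,  0.0011, -0.    ],
       [-0.0014, -0.2888,  0.9574,  0.0301],
       [ 0.    ,  0.    ,  0.    ,  1.    ]])}
key []
pump []
pump_socket []
rack [(array([0.444, 0.194, 0.048]), 0.77)]
knob_pin [(array([0.446, 0.195, 0.049]), 0.74)]
ball_pin []
flask [(array([0.448, 0.195, 0.046]), 0.52)]
beaker []
key_center []
```

View pics/scene0.png

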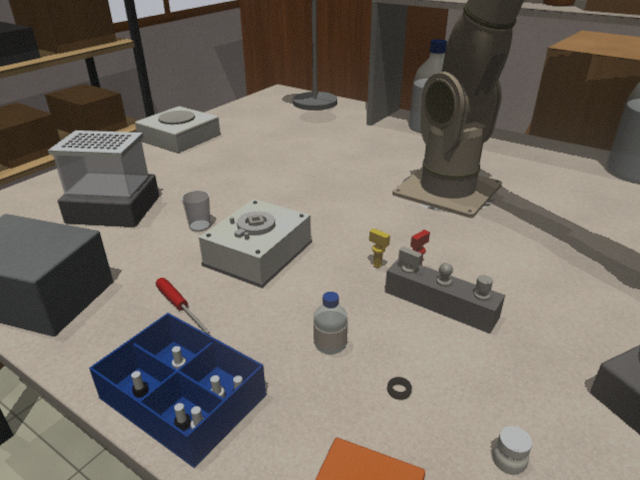

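View pics/side0.png

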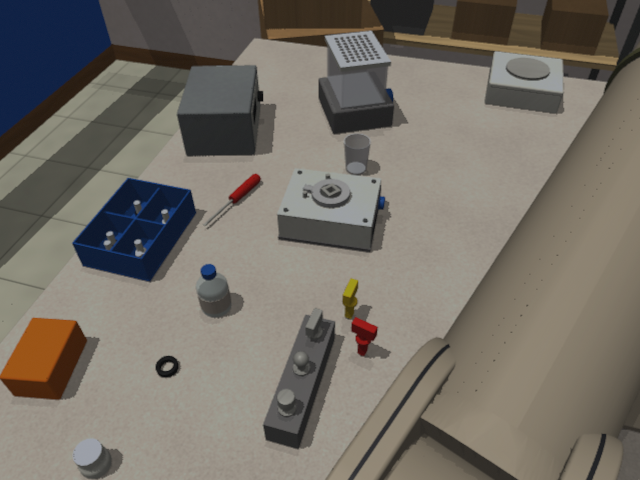

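The candidates for the key in the scene view are steel (410,260), yellow (379,240) and red (420,240). In the side view they are steel (315,320), yellow (350,297) and red (363,335). Only the steel one stands in the rack with a bar handle, so it fits the description. I'll confirm this in one enlarged crop, together with the pump hole.

```bash
python3 - <<'E'
from h import *
def crop(n,x,y,w,h,W,H): return cv2.resize(cv2.imread(f"pics/{n}0.png")[y:y+h,x:x+w],(W,H),interpolation=cv2.INTER_CUBIC)
a=crop("scene",360,215,80,60,400,300);b=crop("side",275,290,80,60,400,300)
c=crop("scene",215,195,80,60,400,300);d=crop("side",290,160,80,60,400,300)
cv2.imwrite("pics/crop1.png",np.vstack([np.hstack([a,b]),np.hstack([c,d])]))
E
```

```text
(no output)
```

View pics/crop1.png

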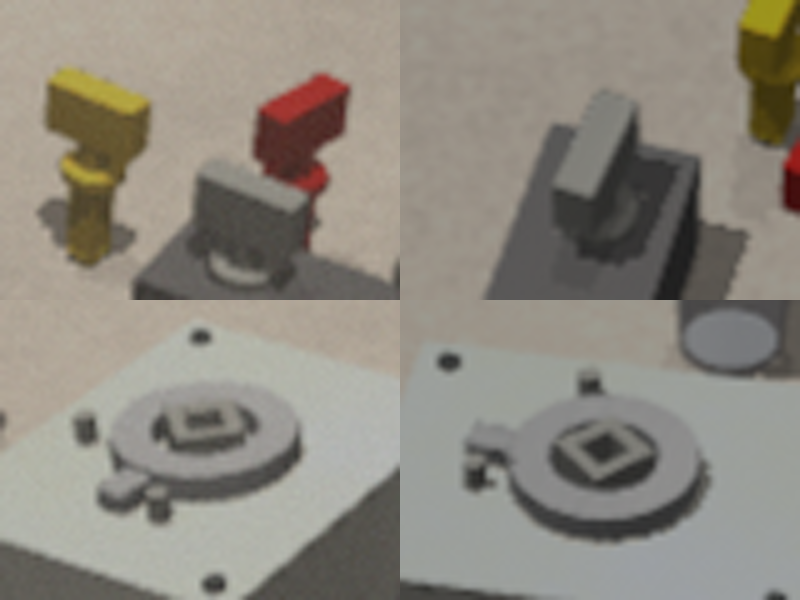

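The crop confirms it: the steel bar-handled key stands in the rack's end hole (scene crop, bar top about (250,180)), and the red and yellow keys are on the bench. The pump's insert and hole are visible, with the hole rotated relative to the box. Next I work out positions and headings.

```bash
python3 - <<'E'
from h import *
np.set_printoptions(precision=4,suppress=True)
def S(n,pts,z,x0,y0):
    P=np.array([onz(n,(x0+x/5,y0+y/5),z) for x,y in pts]); print(n,z,P[:,:2].tolist() and P[:,:2].round(4).tolist(),"mean",P.mean(0)); return P
# bar top corners
for n,pts,x0,y0 in (("scene",[(222,158),(310,192),(305,210),(195,178)],360,215),("side",[(200,90),(237,97),(190,195),(153,188)],275,290)):
    P=S(n,pts,.099,x0,y0)
    for i in range(4):
        e=P[(i+1)%4]-P[i]; print("  len",np.linalg.norm(e[:2]).round(4),"ang",np.degrees(np.arctan2(e[1],e[0])).round(1))
# hole corners (inner square)/insert outer
for n,pts,x0,y0 in (("scene",[(160,112),(232,100),(245,122),(172,143)],215,195),("side",[(155,155),(205,115),(255,150),(202,180)],290,160)):
    P=S(n,pts,.093,x0,y0)
    for i in range(4):
        e=P[(i+1)%4]-P[i]; print("  len",np.linalg.norm(e[:2]).round(4),"ang",np.degrees(np.arctan2(e[1],e[0])).round(1))
o=manip.get_obs(); print(Ro.from_quat(o["ee_rot"]).as_matrix())
E
```

```text
scene 0.099 [[0.4681, 0.0966], [0.4706, 0.1357], [0.483, 0.1395], [0.4869, 0.0944]] mean [0.4771 0.1165 0.099 ]
  len 0.0392 ang 86.4
  len 0.0129 ang 17.0
  len 0.0453 ang -85.0
  len 0.0189 ang 173.3
side 0.099 [[0.4805, 0.0947], [0.4674, 0.0941], [0.4709, 0.1378], [0.4837, 0.1385]] mean [0.4756 0.1163 0.099 ]
  len 0.0132 ang -177.2
  len 0.0438 ang 85.3
  len 0.0128 ang 3.3
  len 0.0439 ang -94.2
scene 0.093 [[0.5489, -0.2468], [0.5229, -0.2273], [0.5346, -0.2101], [0.5662, -0.2247]] mean [ 0.5432 -0.2272  0.093 ]
  len 0.0325 ang 143.2
  len 0.0209 ang 55.9
  len 0.0348 ang -24.8
  len 0.0281 ang -127.9
side 0.093 [[0.5608, -0.2139], [0.5475, -0.2456], [0.5205, -0.2287], [0.537, -0.2036]] mean [ 0.5414 -0.223   0.093 ]
  len 0.0344 ang -112.9
  len 0.0318 ang 148.1
  len 0.0301 ang 56.6
  len 0.026 ang -23.3
[[-0.8975  0.4411  0.    ]
 [ 0.4411  0.8975  0.0001]
 [ 0.      0.0001 -1.    ]]
```

Emit:
{"name": "arm_command", "arguments": {
  "plan": [
    {"dp":[-34,-28,0]},
    {"dp":[-34,-28,0]},
    {"dp":[-34,-28,0]},
    {"dp":[-34,-28,0]},
    {"dp":[-34,-28,0]}
  ],
  "grip": -1
}}

```text
invalid input at $.plan[0]: expected keys dp, spin
```

Emit:
{"name": "arm_command", "arguments": {
  "plan": [
    {"dp":[-34,-28,0]},
    {"dp":[-34,-28,0]},
    {"dp":[-34,-28,0]},
    {"dp":[-34,-28,0]},
    {"dp":[-34,-28,0]}
  ]
}}

```text
invalid input at $.plan[0]: expected keys dp, spin
```

Emit:
{"name": "arm_command", "arguments": {
  "plan": [
    {"dp":[-30,-28,0]},
    {"spin":0.14},
    {"spin":0.14},
    {"spin":0.14},
    {"spin":0.14}
  ]
}}

```text
invalid input at $.plan[0]: expected keys dp, spin
```

Emit:
{"name": "arm_command", "arguments": {
  "plan": [
    {"spin":0.14},
    {"spin":0.14},
    {"spin":0.14},
    {"spin":0.14},
    {"spin":0.06}
  ]
}}

```text
invalid input at $.plan[0]: expected keys dp, spin
```

Emit:
{"name": "arm_command", "arguments": {
  "plan": [
    {"dp":[-34,-28,0],"spin":0},
    {"dp":[-34,-28,0],"spin":0},
    {"dp":[-34,-28,0],"spin":0},
    {"dp":[-34,-28,0],"spin":0},
    {"dp":[-34,-28,0],"spin":0}
  ],
  "grip": -1
}}

```text
clock: 2.0
position: [0.367, 0.3585, 0.4049]
ee_rot: [0.226, 0.974, 0.0, 0.0]
ft_force: [1.0, 0.5, -0.4]
grip_width: 0.999
grasp_force: 0.0
```

Emit:
{"name": "arm_command", "arguments": {
  "plan": [
    {"dp":[-34,-28,0],"spin":0},
    {"dp":[-34,-28,0],"spin":0},
    {"dp":[-34,-28,0],"spin":0},
    {"dp":[-34,-28,0],"spin":0},
    {"dp":[-34,-28,0],"spin":0}
  ]
}}

```text
clock: 2.5
position: [0.4577, 0.1579, 0.405]
ee_rot: [0.226, 0.974, 0.0, 0.0]
ft_force: [0.6, 0.4, -0.4]
grip_width: 1.003
grasp_force: 0.0
```

Emit:
{"name": "arm_command", "arguments": {
  "plan": [
    {"dp":[-30,-28,0],"spin":0},
    {"dp":[0,0,0],"spin":0.14},
    {"dp":[0,0,0],"spin":0.14},
    {"dp":[0,0,0],"spin":0.14},
    {"dp":[0,0,0],"spin":0.14}
  ]
}}

```text
clock: 3.0
position: [0.4719, 0.1212, 0.4048]
ee_rot: [0.489, 0.872, 0.0, 0.0]
ft_force: [-0.1, -0.2, -0.1]
grip_width: 0.999
grasp_force: 0.0
```

Emit:
{"name": "arm_command", "arguments": {
  "plan": [
    {"dp":[0,0,0],"spin":0.14},
    {"dp":[0,0,0],"spin":0.14},
    {"dp":[0,0,0],"spin":0.14},
    {"dp":[0,0,0],"spin":0.14},
    {"dp":[0,0,0],"spin":0.06}
  ]
}}

```text
clock: 3.5
position: [0.4718, 0.1213, 0.4048]
ee_rot: [0.732, 0.681, 0.0, -0.0]
ft_force: [0.3, 0.5, -0.0]
grip_width: 1.006
grasp_force: 0.0
```

```bash
python3 - <<'E'
from h import *
o=manip.get_obs(); cv2.imwrite("pics/w1.png",viewer.camera("wrist"))
print(o["position"],o["joint_pos"].round(2),Ro.from_quat(o["ee_rot"]).as_matrix().round(3).tolist())
for X in ((.4764,.1165,.099),(.4764,.1165,.055)): print(proj("wrist",X,o))
E
```

```text
[0.4718377  0.12129166 0.40482764] [-0.64  0.02  0.3   1.83 -0.01  1.3  -0.41] [[0.071, 0.997, 0.0], [0.997, -0.071, 0.0], [0.0, 0.0, -1.0]]
[327.5914815  231.54211278]
[326.73324636 218.87771004]
```

View pics/w1.png

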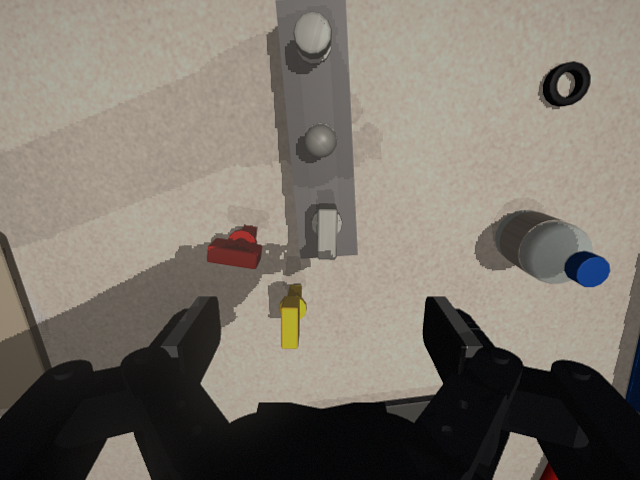

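The wrist view shows the steel bar top about (328,233), at right angles to the finger-closing line. The red bar (235,253) is beside it and the yellow (290,320) below. I'll measure the bar's position and the clearance.

```bash
python3 - <<'E'
from h import *
o=manip.get_obs(); im=cv2.imread("pics/w1.png"); g=im[195:275,305:350].min(2)
print(g[10:70:4,8:40:2])
m=(g>135).astype(np.uint8); n,l,s,c=cv2.connectedComponentsWithStats(m); k=1+s[1:,4].argmax()
r=cv2.minAreaRect(np.argwhere(l==k)[:,::-1].astype(np.float32)); B=cv2.boxPoints(r)+[305,195]; print(s[k],B)
P=np.array([onz("wrist",p,.099,o) for p in B]); print(P.round(4),P.mean(0).round(4))
for i in range(2):
    e=P[i+1]-P[i]; print(np.linalg.norm(e),np.degrees(np.arctan2(e[1],e[0])))
print("red",onz("wrist",(262,255),.07,o),onz("wrist",(208,250),.07,o))
E
```

```text
[[ 67  65  55  55  61  60  60  60  61  60  61  69 108 105 106 105]
 [ 68  69  56  92 103 102 101  98  97  97  96  89  90 105 106 105]
 [ 67  58  75 128 147 146 149 148 149 150 152 147  69  86 104 105]
 [ 79  93  73 129 147 146 149 148 148 149 153 144 114 150 104 105]
 [ 95  95  75 130 146 146 148 148 149 149 151 140 111 142 133 105]
 [ 92  88  75 130 147 147 149 148 148 148 151 136 127 149 116 104]
 [ 93  92  79 132 146 147 148 148 147 148 150 132 129 152  99 104]
 [ 66  67  72 134 146 147 148 147 147 146 149 128 112 102 104 105]
 [ 67  66  62 134 146 146 150 148 146 144 148 125 103 103 104 103]
 [ 65  67  68 135 146 146 151 145 145 144 148 122 104 104 103 104]
 [ 67  67  70 135 146 147 148 145 145 144 147 121 103 103 103 103]
 [ 65  66  70 137 146 147 150 148 147 143 146 117 104 103 103 101]
 [ 65  66  64  88  89  89  90  87  85 147 146 117 103 103 102 102]
 [ 76  82  88  88  90  90  89  88  87  85 106  88 154 151 152 150]
 [158 158 155 155 153 155 154 150 158 152 145 145 144 151 146 149]]
[  0  61  45  19 703] [[305. 256.]
 [349. 256.]
 [349. 274.]
 [305. 274.]]
[[0.4559 0.0965 0.099 ]
 [0.493  0.0938 0.099 ]
 [0.4921 0.0774 0.099 ]
 [0.4545 0.0802 0.099 ]] [0.4739 0.087  0.099 ]
0.037117485212850555 -4.231557241773501
0.0163836843861545 -92.89547718841767
red [0.41392071 0.09010809 0.07      ] [0.36460941 0.09868604 0.07      ]
```

Emit:
{"name": "arm_command", "arguments": {
  "plan": [
    {"dp":[-4.5,4.5,0],"spin":0.02},
    {"dp":[0,0,20],"spin":0},
    {"dp":[0,0,25],"spin":0},
    {"dp":[0,0,25],"spin":0},
    {"dp":[0,0,20],"spin":0}
  ],
  "grip": 0,
  "newtons": 60
}}

```text
clock: 4.05
position: [0.4761, 0.116, 0.3134]
ee_rot: [0.736, 0.676, -0.0, -0.0]
ft_force: [0.5, 0.1, 0.5]
grip_width: 0.498
grasp_force: 0.0
```

Emit:
{"name": "arm_command", "arguments": {
  "plan": [
    {"dp":[0,0,0],"spin":0}
  ]
}}

```text
clock: 4.15
position: [0.4754, 0.116, 0.3124]
ee_rot: [0.737, 0.676, -0.002, -0.001]
ft_force: [0.2, -0.0, 0.9]
grip_width: 0.502
grasp_force: 0.0
```

```bash
python3 - <<'E'
from h import *
o=manip.get_obs(); im=viewer.camera("wrist"); cv2.imwrite("pics/w2.png",im)
print(o["position"],o["grip_width"],proj("wrist",(.476,.1165,.099),o))
E
```

```text
[0.47543757 0.11595584 0.31242832] 0.5020543008653522 [324.39383304 266.57847267]
```

View pics/w2.png

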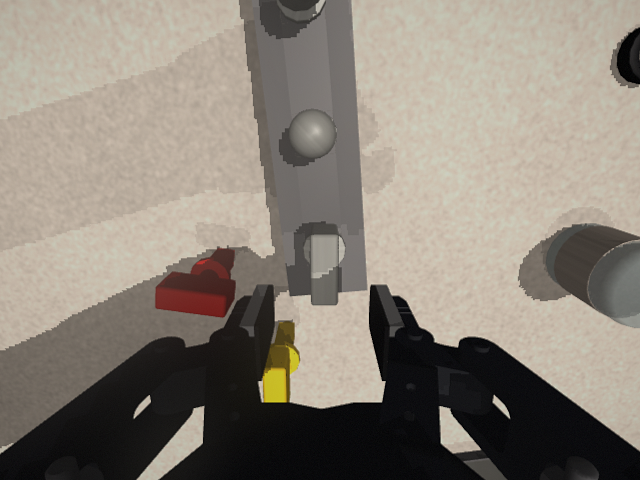

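The bar sits centred between the fingers (bar top at x 311–338, rows 235–303), and the red and yellow keys are clear of them. I'm lowering and gripping now.

Emit:
{"name": "arm_command", "arguments": {
  "plan": [
    {"dp":[0,0.5,20],"spin":0},
    {"dp":[0,0,20],"spin":0},
    {"dp":[0,0,18],"spin":0},
    {"dp":[0,0,12],"spin":0},
    {"dp":[0,0,0],"spin":0}
  ]
}}

```text
clock: 4.7
position: [0.4765, 0.1164, 0.2443]
ee_rot: [0.737, 0.676, -0.001, -0.0]
ft_force: [-0.4, 0.6, 0.6]
grip_width: 0.501
grasp_force: 0.0
```

Emit:
{"name": "arm_command", "arguments": {
  "plan": [
    {"dp":[0,0,0],"spin":0},
    {"dp":[0,0,0],"spin":0},
    {"dp":[0,0,0],"spin":0},
    {"dp":[0,0,0],"spin":0},
    {"dp":[0,0,0],"spin":0}
  ],
  "grip": 1,
  "newtons": 100
}}

```text
clock: 5.2
position: [0.4771, 0.1167, 0.246]
ee_rot: [0.737, 0.676, 0.001, 0.0]
ft_force: [-1.8, -1.1, 7.4]
grip_width: 0.169
grasp_force: 97.8
```

Emit:
{"name": "arm_command", "arguments": {
  "plan": [
    {"dp":[0,0,-10],"spin":0},
    {"dp":[0,0,-20],"spin":0},
    {"dp":[0,0,-25],"spin":0},
    {"dp":[0,0,-30],"spin":0},
    {"dp":[0,0,-30],"spin":0}
  ]
}}

```text
clock: 5.7
position: [0.4762, 0.1162, 0.3614]
ee_rot: [0.737, 0.676, -0.0, -0.0]
ft_force: [0.6, -0.7, -2.3]
grip_width: 0.173
grasp_force: 97.6
```

```bash
python3 - <<'E'
from h import *
o=manip.get_obs(); im=viewer.camera("side"); s=viewer.camera("scene")
u=proj("side",(.476,.1165,.19)); print(o["position"],o["ft_force"],o["grip_width"],u,proj("scene",(.476,.1165,.19)))
def crop(n,im,X,W=100,H=150):
    u=proj(n,X).astype(int); x=max(0,min(640-W,u[0]-W//2)); y=max(0,min(480-H,u[1]-H//2)); return cv2.resize(im[y:y+H,x:x+W],(400,600))
cv2.imwrite("pics/c2.png",np.hstack([crop("side",im,(.476,.1165,.15)),crop("scene",s,(.476,.1165,.15))]))
E
```

```text
[0.47624297 0.11622615 0.36144449] [ 0.56980133 -0.6851413  -2.28434209] 0.17284089722450233 [312.73720213 283.86366324] [416.14847211 210.89325207]
```

View pics/c2.png

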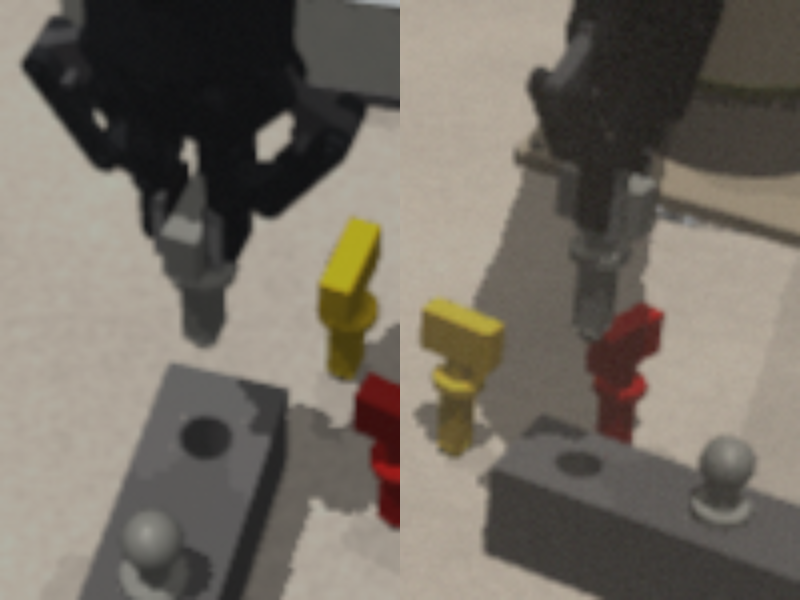

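The key is held upright, clear of the rack. I'm moving to the pump, offset along tool −x so the wrist camera can see the hole.

Emit:
{"name": "arm_command", "arguments": {
  "plan": [
    {"dp":[-25,4,-5],"spin":0},
    {"dp":[-43,7.5,-5],"spin":0},
    {"dp":[-43,7.5,0],"spin":0},
    {"dp":[-43,7.5,0],"spin":0},
    {"dp":[-43,7.5,0],"spin":0}
  ]
}}

```text
clock: 6.3
position: [0.493, -0.0844, 0.3697]
ee_rot: [0.737, 0.676, 0.0, -0.0]
ft_force: [0.4, -0.4, -1.9]
grip_width: 0.169
grasp_force: 97.8
```

Emit:
{"name": "arm_command", "arguments": {
  "plan": [
    {"dp":[-43,7.5,0],"spin":0},
    {"dp":[-43,7.5,0],"spin":0},
    {"dp":[-43,7.5,0],"spin":0},
    {"dp":[-43,7.5,0],"spin":0},
    {"dp":[-19,3.5,0],"spin":0}
  ]
}}

```text
clock: 6.8
position: [0.5092, -0.2799, 0.3695]
ee_rot: [0.738, 0.675, -0.001, 0.0]
ft_force: [0.1, -0.0, -1.5]
grip_width: 0.161
grasp_force: 97.8
```

Emit:
{"name": "arm_command", "arguments": {
  "plan": [
    {"dp":[0,0,0],"spin":0.12},
    {"dp":[0,0,0],"spin":0.12},
    {"dp":[0,0,0],"spin":0.12},
    {"dp":[0,0,0],"spin":0.11},
    {"dp":[0,0,0],"spin":0}
  ]
}}

```text
clock: 7.3
position: [0.5103, -0.2757, 0.3693]
ee_rot: [0.874, 0.485, -0.0, -0.0]
ft_force: [0.2, 0.3, -2.2]
grip_width: 0.168
grasp_force: 97.8
```

```bash
python3 - <<'E'
from h import *
o=manip.get_obs(); im=viewer.camera("wrist"); cv2.imwrite("pics/w3.png",im); np.save("w3q.npy",np.r_[o["position"],o["ee_rot"]])
u=proj("wrist",(.542,-.225,.093),o); print(o["position"],u,o["joint_pos"].round(2))
u=u.astype(int); c=im[max(0,u[1]-90):,:][:180,max(0,u[0]-120):][:,:240]; print(max(0,u[1]-90),max(0,u[0]-120),c.shape)
cv2.imwrite("pics/w3c.png",np.vstack([cv2.resize(c,None,fx=3.3,fy=3.3,interpolation=cv2.INTER_CUBIC)]))
E
```

```text
[ 0.51031881 -0.2756691   0.36929386] [322.56985427 153.31337108] [-0.18  0.3   0.73  1.67 -0.21  1.26  0.03]
63 202 (180, 240, 3)
```

View pics/w3c.png

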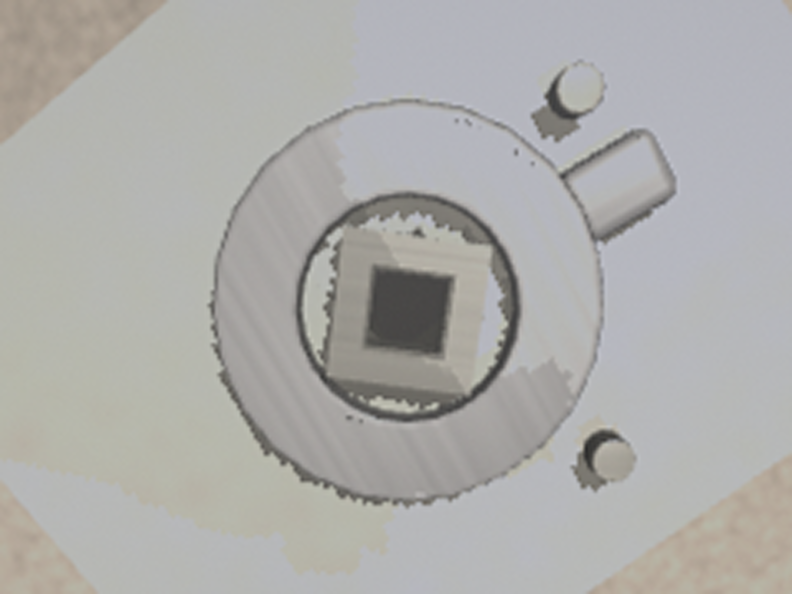

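The wrist crop shows the hole clearly, with corners about (372,267), (453,276), (444,358) and (364,347). It is turned about 6° clockwise from the tool axes. The lobe is at upper right, and clockwise takes it to the lower post.

```bash
python3 - <<'E'
from h import *
q=np.load("w3q.npy"); o=dict(position=q[:3],ee_rot=q[3:]); R=Ro.from_quat(q[3:]).as_matrix()
for pts in ([(372,267),(453,276),(444,358),(364,347)],[(343,225),(495,243),(470,397),(327,378)]):
    P=np.array([onz("wrist",(202+x/3.3,63+y/3.3),.093,o) for x,y in pts])
    T=(P-q[:3])@R*1000; c=T.mean(0); print("centre world",P.mean(0).round(4),"tool mm",c.round(1))
    for i in range(4):
        e=T[(i+1)%4]-T[i]; print(np.linalg.norm(e).round(1),((np.degrees(np.arctan2(e[1],e[0]))+45)%90-45).round(1))
# circle ring centre at z .085 approx
e=[(217,305),(602,300),(410,100),(400,500)]
P=np.array([onz("wrist",(202+x/3.3,63+y/3.3),.088,o) for x,y in e]); print(P.round(4),((P[0]+P[1])/2).round(4),((P[2]+P[3])/2).round(4))
E
```

```text
centre world [ 0.5423 -0.2287  0.093 ] tool mm [ 56.9   2.5 276.3]
17.0 6.2
17.0 5.7
17.1 7.8
16.5 6.3
centre world [ 0.5424 -0.2287  0.093 ] tool mm [ 56.9   2.6 276.3]
31.6 6.5
32.1 8.2
30.9 7.6
31.5 7.0
[[ 0.5083 -0.206   0.088 ]
 [ 0.5786 -0.2487  0.088 ]
 [ 0.5647 -0.1932  0.088 ]
 [ 0.5189 -0.263   0.088 ]] [ 0.5435 -0.2273  0.088 ] [ 0.5418 -0.2281  0.088 ]
```

Emit:
{"name": "arm_command", "arguments": {
  "plan": [
    {"dp":[29,1.3,0],"spin":0},
    {"dp":[28,1.2,0],"spin":0},
    {"dp":[0,0,8],"spin":0.12},
    {"dp":[0,0,10],"spin":0},
    {"dp":[0,0,8],"spin":0}
  ]
}}

```text
clock: 7.85
position: [0.5422, -0.2292, 0.3427]
ee_rot: [0.901, 0.435, -0.0, -0.0]
ft_force: [-0.8, 0.2, -2.3]
grip_width: 0.165
grasp_force: 97.8
```

Emit:
{"name": "arm_command", "arguments": {
  "plan": [
    {"dp":[0,0,0],"spin":0},
    {"dp":[0,0,0],"spin":0}
  ]
}}

```text
clock: 8.05
position: [0.5423, -0.2294, 0.3436]
ee_rot: [0.901, 0.433, -0.0, -0.0]
ft_force: [0.0, -0.3, -2.0]
grip_width: 0.17
grasp_force: 97.8
```

```bash
python3 - <<'E'
from h import *
o=manip.get_obs(); print(o["position"],o["ee_rot"],o["ft_force"])
X=(.5424,-.2287,.093); out=[]
for n in ("wrist","side","scene"):
    im=viewer.camera(n); u=proj(n,X,o); print(n,u,proj(n,o["position"]-np.array([0,0,.236]),o))
    w,h=(200,200) if n=="wrist" else (60,60)
    x=int(np.clip(u[0]-w/2,0,640-w)); y=int(np.clip(u[1]-h/2,0,480-h)); print(x,y)
    out.append(cv2.resize(im[y:y+h,x:x+w],(266,266),interpolation=cv2.INTER_CUBIC))
cv2.imwrite("pics/c3.png",np.hstack(out))
E
```

```text
[ 0.5423006  -0.22942085  0.34360006] [ 9.01389256e-01  4.33009663e-01 -1.69993830e-04 -1.11450475e-04] [ 2.35150687e-04 -3.49424898e-01 -2.02509999e+00]
wrist [321.78894969 246.1846869 ] [322.40767107 254.39885763]
221 146
side [331.15119531 188.21859101] [331.31553734 182.75081495]
301 158
scene [255.18783115 218.48276776] [254.47949921 212.5820473 ]
225 188
```

View pics/c3.png

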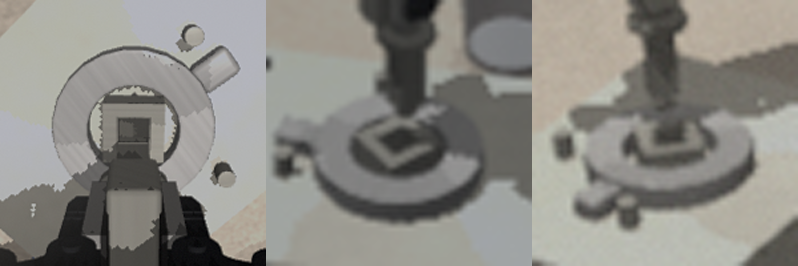

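```bash
python3 - <<'E'
from h import *
o=manip.get_obs(); im=viewer.camera("wrist"); cv2.imwrite("pics/w4.png",im)
a=cv2.resize(im[215:305,272:372],(666,600),interpolation=cv2.INTER_CUBIC)
a=cv2.convertScaleAbs(a,alpha=1.6,beta=10)
cv2.imwrite("pics/c4.png",a)
R=Ro.from_quat(o["ee_rot"]).as_matrix()
for x,z in ((5.75,236),(5.75,231),(7,231),(7,191),(14.5,191),(14.5,185),(22,173),(22,147)):
    u=proj("wrist",o["position"]+R@np.array([x/1e3,0,z/1e3]),o); print(x,z,u,((u-[272,215])*6.66).round())
E
```

```text
5.75 236 [322.2778746  245.78502668] [335. 205.]
5.75 231 [322.30078842 248.33984885] [335. 222.]
7 231 [322.30108355 246.39474776] [335. 209.]
7 191 [322.53047347 271.53333844] [337. 377.]
14.5 191 [322.5355547  257.39275106] [337. 282.]
14.5 185 [322.5797629  261.72630998] [337. 311.]
22 173 [322.68592151 255.4133718 ] [338. 269.]
22 147 [322.96533954 279.51713253] [339. 430.]
```

View pics/c4.png

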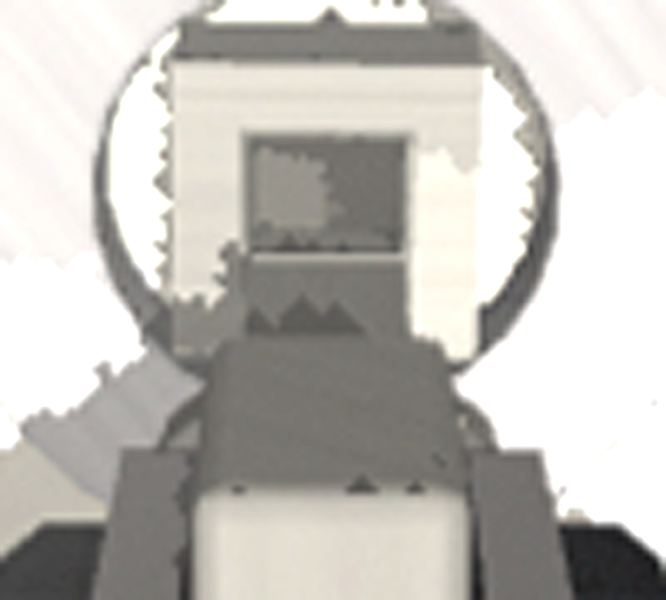

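```bash
python3 - <<'E'
from h import *
a=np.array([.737,.676,-.002,-.001]); o=dict(position=np.array([.47544,.11596,.31243]),ee_rot=a/np.linalg.norm(a))
R=Ro.from_quat(o["ee_rot"]).as_matrix(); ang=np.radians(85)
d=np.array([np.cos(ang),np.sin(ang),0])
for dx in (0,-.004):
  for s,z in ((.022,.073),(.022,.099),(-.022,.099)): print(dx,s,z,proj("wrist",np.array([.476,.1165,z])+d*(s+dx),o).round(1))
g=cv2.imread("pics/w2.png").min(2); print(g[222:312:2,316:334:6].T)
im=cv2.imread("pics/w4.png").min(2); print(im[240:305,318:328:4].T); print(im[292,295:350]); print(im[277,295:350])
E
```

```text
0 0.022 0.073 [324.7 217.7]
0 0.022 0.099 [325.  228.9]
0 -0.022 0.099 [324.7 301.5]
-0.004 0.022 0.073 [324.7 223.9]
-0.004 0.022 0.099 [325.  235.8]
-0.004 -0.022 0.099 [324.7 307.6]
[[ 76  66  66  67  66  67  89 131 144 143 143 145 143 143 143 144 143 143
  143 143 144 143 143 144 143 158 162 161 117  98  99  99  98  98  99  98
   98  98  96  96  97  85 172 171 173]
 [ 61  66  68  66  66  67  87 132 145 146 145 144 144 146 147 146 146 146
  146 146 145 147 146 146 146 160 118  97 100 102  99  99 100 101  99  98
   98  99  98  98  97  85 168 171 172]
 [107  72  67  67  68  66  88 132 145 145 145 144 144 144 144 145 143 144
  144 144 144 144 142 161 159 157 116  99  98  98  98  96  96  97  96  97
   95  95  95  94  95  83 173 177 176]]
[[ 81  81  81  82  82  81  81  82  82  72  68  54  49  93  77  65  64  65
   66  66  57  51  49  50  50  57  63  64  64  63  63  64  63  62  63  64
   64  63  63  63  63  62  63  63  63  63  62  69  82  98 109 114 118 122
  125 124 124 125 124 124 124 124 124 124 124]
 [ 62  62  61  61  61  68  72  64  61  62  66  65  52  94  77  64  65  65
   65  66 
[... 204 characters left out ...]
62  61  61  61  60  63  66  66  59  94  77  65  65  66
   65  65  65  65  64  66  54  56  62  63  62  64  65  63  63  64  64  63
   61  64  63  63  64  64  63  61  63  65  52  46  45  94 111 114 117 120
  123 124 122 123 123 122 123 123 123 122 123]]
[ 66  67  66  65  60  53  85 104 110 115 120 119 117 118 116 117 117 118
 118 118 118 119 119 118 116 117 115 115 117 117 115 117 116 116 116 117
 117 117 117 117 119 118 118 116 112 104  98  68  50  64  63  63  62  62
  63]
[100  99  76  55  50  50  53  51  56  60  61  63  63  64  64  64  64  65
  64  64  65  64  64  63  64  62  63  63  62  62  63  64  63  62  63  63
  63  62  61  63  62  64  64  60  59  61  75  59  60  85 136 166 164 164
 165]
```

Measured against the calibration, the key sits about 3 mm toward tool −x in the grip, so I correct for that and go down carefully.

Emit:
{"name": "arm_command", "arguments": {
  "plan": [
    {"dp":[3.6,0,0],"spin":0},
    {"dp":[0,0,4],"spin":0},
    {"dp":[0,0,4],"spin":0},
    {"dp":[0,0,4],"spin":0},
    {"dp":[0,0,0],"spin":0}
  ]
}}

```text
clock: 8.75
position: [0.5447, -0.2259, 0.3308]
ee_rot: [0.902, 0.433, -0.0, -0.0]
ft_force: [-0.3, 0.1, -2.4]
grip_width: 0.169
grasp_force: 97.8
```

Emit:
{"name": "arm_command", "arguments": {
  "plan": [
    {"dp":[0,0,1],"spin":0},
    {"dp":[0,0,1],"spin":0},
    {"dp":[0,0,1],"spin":0},
    {"dp":[0,0,1],"spin":0}
  ]
}}

```text
clock: 9.15
position: [0.545, -0.226, 0.3276]
ee_rot: [0.902, 0.433, 0.0, -0.0]
ft_force: [-0.0, 0.5, -2.7]
grip_width: 0.167
grasp_force: 97.8
```

Emit:
{"name": "arm_command", "arguments": {
  "plan": [
    {"dp":[0,0,1],"spin":0},
    {"dp":[0,0,1],"spin":0}
  ]
}}

```text
clock: 9.35
position: [0.545, -0.226, 0.3256]
ee_rot: [0.902, 0.433, 0.0, -0.0]
ft_force: [0.8, -0.4, -1.3]
grip_width: 0.168
grasp_force: 97.8
```

Emit:
{"name": "arm_command", "arguments": {
  "plan": [
    {"dp":[0,0,1],"spin":0},
    {"dp":[0,0,0],"spin":0}
  ]
}}

```text
clock: 9.55
position: [0.5449, -0.2259, 0.3245]
ee_rot: [0.902, 0.433, -0.0, -0.0]
ft_force: [0.4, 0.5, -2.4]
grip_width: 0.171
grasp_force: 97.8
```

Emit:
{"name": "arm_command", "arguments": {
  "plan": [
    {"dp":[0,0,0.5],"spin":0},
    {"dp":[0,0,0],"spin":0}
  ]
}}

```text
clock: 9.75
position: [0.545, -0.226, 0.3242]
ee_rot: [0.902, 0.433, 0.0, -0.0]
ft_force: [0.0, 0.9, -2.4]
grip_width: 0.168
grasp_force: 97.8
```

Pilot is in with no contact force, and the shank's end should be at the top face now.

Emit:
{"name": "arm_command", "arguments": {
  "plan": [
    {"dp":[0,0,0.5],"spin":0},
    {"dp":[0,0,0.5],"spin":0}
  ]
}}

```text
clock: 9.95
position: [0.545, -0.226, 0.3232]
ee_rot: [0.902, 0.433, 0.0, -0.0]
ft_force: [0.4, 0.4, -2.2]
grip_width: 0.171
grasp_force: 97.8
```

Emit:
{"name": "arm_command", "arguments": {
  "plan": [
    {"dp":[0,0,0.5],"spin":0},
    {"dp":[0,0,0],"spin":0}
  ]
}}

```text
clock: 10.15
position: [0.5449, -0.226, 0.3226]
ee_rot: [0.902, 0.433, -0.0, -0.0]
ft_force: [-0.5, 0.4, -2.1]
grip_width: 0.169
grasp_force: 97.8
```

Emit:
{"name": "arm_command", "arguments": {
  "plan": [
    {"dp":[0,0,0.5],"spin":0},
    {"dp":[0,0,0],"spin":0}
  ]
}}

```text
clock: 10.35
position: [0.545, -0.226, 0.3221]
ee_rot: [0.902, 0.433, -0.0, -0.0]
ft_force: [0.5, 0.7, -2.7]
grip_width: 0.165
grasp_force: 97.8
```

Emit:
{"name": "arm_command", "arguments": {
  "plan": [
    {"dp":[0,0,0.5],"spin":0},
    {"dp":[0,0,0.5],"spin":0}
  ]
}}

```text
clock: 10.55
position: [0.545, -0.226, 0.3212]
ee_rot: [0.902, 0.433, 0.0, -0.0]
ft_force: [-1.0, -0.2, -2.5]
grip_width: 0.168
grasp_force: 97.8
```

Emit:
{"name": "arm_command", "arguments": {
  "plan": [
    {"dp":[0,0,0.5],"spin":0},
    {"dp":[0,0,0.5],"spin":0}
  ]
}}

```text
clock: 10.75
position: [0.545, -0.226, 0.3201]
ee_rot: [0.902, 0.433, 0.0, -0.0]
ft_force: [-0.3, 0.1, -1.5]
grip_width: 0.167
grasp_force: 97.8
```

Emit:
{"name": "arm_command", "arguments": {
  "plan": [
    {"dp":[0,0,0.5],"spin":0},
    {"dp":[0,0,0.5],"spin":0}
  ]
}}

```text
clock: 10.95
position: [0.545, -0.226, 0.3191]
ee_rot: [0.902, 0.433, 0.0, -0.0]
ft_force: [0.2, -0.3, -1.7]
grip_width: 0.168
grasp_force: 97.8
```

Emit:
{"name": "arm_command", "arguments": {
  "plan": [
    {"dp":[0,0,0.7],"spin":0},
    {"dp":[0,0,0.7],"spin":0}
  ]
}}

```text
clock: 11.15
position: [0.545, -0.226, 0.3177]
ee_rot: [0.902, 0.433, 0.0, -0.0]
ft_force: [0.2, 0.1, -1.4]
grip_width: 0.166
grasp_force: 97.8
```

Emit:
{"name": "arm_command", "arguments": {
  "plan": [
    {"dp":[0,0,0.7],"spin":0},
    {"dp":[0,0,0.7],"spin":0}
  ]
}}

```text
clock: 11.35
position: [0.545, -0.226, 0.3163]
ee_rot: [0.902, 0.433, 0.0, -0.0]
ft_force: [0.0, 0.3, -1.7]
grip_width: 0.164
grasp_force: 97.8
```

Emit:
{"name": "arm_command", "arguments": {
  "plan": [
    {"dp":[0,0,0.7],"spin":0},
    {"dp":[0,0,0.7],"spin":0}
  ]
}}

```text
clock: 11.55
position: [0.5449, -0.226, 0.3149]
ee_rot: [0.902, 0.433, 0.0, -0.0]
ft_force: [0.4, 0.1, -2.7]
grip_width: 0.169
grasp_force: 97.8
```

Emit:
{"name": "arm_command", "arguments": {
  "plan": [
    {"dp":[0,0,1],"spin":0},
    {"dp":[0,0,1],"spin":0}
  ]
}}

```text
clock: 11.75
position: [0.545, -0.2259, 0.3129]
ee_rot: [0.902, 0.433, 0.0, -0.0]
ft_force: [0.1, 0.2, -2.8]
grip_width: 0.171
grasp_force: 97.8
```

The shank is about 11 mm in without contact, so it has dropped into the hole. I'm lowering it to home.

Emit:
{"name": "arm_command", "arguments": {
  "plan": [
    {"dp":[0,0,2],"spin":0},
    {"dp":[0,0,2],"spin":0},
    {"dp":[0,0,2],"spin":0},
    {"dp":[0,0,2],"spin":0}
  ]
}}

```text
clock: 12.15
position: [0.5449, -0.226, 0.3048]
ee_rot: [0.902, 0.433, -0.0, -0.0]
ft_force: [-1.2, -0.2, -2.9]
grip_width: 0.164
grasp_force: 97.8
```

Emit:
{"name": "arm_command", "arguments": {
  "plan": [
    {"dp":[0,0,2],"spin":0},
    {"dp":[0,0,2],"spin":0},
    {"dp":[0,0,2],"spin":0},
    {"dp":[0,0,2],"spin":0}
  ]
}}

```text
clock: 12.55
position: [0.5449, -0.226, 0.2968]
ee_rot: [0.902, 0.433, 0.0, -0.0]
ft_force: [0.4, -0.8, -2.4]
grip_width: 0.167
grasp_force: 97.8
```

Emit:
{"name": "arm_command", "arguments": {
  "plan": [
    {"dp":[0,0,2],"spin":0},
    {"dp":[0,0,2],"spin":0},
    {"dp":[0,0,2],"spin":0},
    {"dp":[0,0,1],"spin":0}
  ]
}}

```text
clock: 12.95
position: [0.5449, -0.226, 0.2897]
ee_rot: [0.902, 0.433, -0.0, -0.0]
ft_force: [0.6, -0.4, -1.8]
grip_width: 0.17
grasp_force: 97.8
```

Emit:
{"name": "arm_command", "arguments": {
  "plan": [
    {"dp":[0,0,1],"spin":0},
    {"dp":[0,0,1],"spin":0},
    {"dp":[0,0,1],"spin":0}
  ]
}}

```text
clock: 13.25
position: [0.545, -0.226, 0.2869]
ee_rot: [0.902, 0.433, 0.0, -0.0]
ft_force: [0.0, -0.9, -1.8]
grip_width: 0.172
grasp_force: 97.8
```

Emit:
{"name": "arm_command", "arguments": {
  "plan": [
    {"dp":[0,0,1],"spin":0},
    {"dp":[0,0,0.5],"spin":0}
  ]
}}

```text
clock: 13.45
position: [0.5449, -0.2259, 0.2854]
ee_rot: [0.902, 0.433, -0.0, -0.0]
ft_force: [0.2, -0.7, -1.7]
grip_width: 0.17
grasp_force: 97.8
```

Emit:
{"name": "arm_command", "arguments": {
  "plan": [
    {"dp":[0,0,0.5],"spin":0},
    {"dp":[0,0,0.5],"spin":0}
  ]
}}

```text
clock: 13.65
position: [0.545, -0.2259, 0.2845]
ee_rot: [0.902, 0.433, 0.0, -0.0]
ft_force: [-0.2, -0.6, -1.9]
grip_width: 0.172
grasp_force: 97.8
```

Emit:
{"name": "arm_command", "arguments": {
  "plan": [
    {"dp":[0,0,0.5],"spin":0},
    {"dp":[0,0,0.5],"spin":0}
  ]
}}

```text
clock: 13.85
position: [0.545, -0.2261, 0.284]
ee_rot: [0.902, 0.433, 0.0, -0.0]
ft_force: [-3.0, 2.5, 8.9]
grip_width: 0.172
grasp_force: 99.0
```

Emit:
{"name": "arm_command", "arguments": {
  "plan": [
    {"dp":[0,0,0.5],"spin":0},
    {"dp":[0,0,0.3],"spin":0}
  ]
}}

```text
clock: 14.05
position: [0.545, -0.2262, 0.2839]
ee_rot: [0.902, 0.433, 0.0, -0.0]
ft_force: [-5.7, 3.6, 14.6]
grip_width: 0.166
grasp_force: 100.1
```

Emit:
{"name": "arm_command", "arguments": {
  "plan": [
    {"dp":[0,0,0.3],"spin":0},
    {"dp":[0,0,0.3],"spin":0}
  ]
}}

```text
clock: 14.25
position: [0.545, -0.2262, 0.2839]
ee_rot: [0.902, 0.433, 0.001, -0.0]
ft_force: [-8.1, 4.7, 21.1]
grip_width: 0.163
grasp_force: 100.9
```

The key is home at TCP z 0.284, as predicted. I'm easing off and turning clockwise while watching the forces.

Emit:
{"name": "arm_command", "arguments": {
  "plan": [
    {"dp":[0,0,-1.2],"spin":0},
    {"dp":[0,0.1,0],"spin":0.06},
    {"dp":[0,0.1,0],"spin":0.06},
    {"dp":[0,0.1,0],"spin":0.06},
    {"dp":[0,0,0],"spin":0}
  ]
}}

```text
clock: 14.75
position: [0.5453, -0.2265, 0.284]
ee_rot: [0.937, 0.349, 0.0, 0.0]
ft_force: [-1.8, 0.1, 5.4]
grip_width: 0.164
grasp_force: 99.0
```

```bash
cat > s.py <<'E'
from h import *
np.set_printoptions(precision=3,suppress=True)
o=manip.get_obs(); R=Ro.from_quat(o["ee_rot"]).as_matrix()
print(o["clock"],o["position"],"heading",np.arctan2(R[1,0],R[0,0]).round(3),"F",o["ft_force"],"Ftool",R.T@o["ft_force"],"M",o["torque"],"j7",o["joint_pos"][6].round(2))
E
python3 s.py
```

```text
14.75 [ 0.545 -0.226  0.284] heading 0.713 F [-1.764  0.09   5.353] Ftool [-1.274 -1.216 -5.355] M [0.058 0.534 0.112] j7 -0.3
```

Emit:
{"name": "arm_command", "arguments": {
  "plan": [
    {"dp":[0,0.15,0],"spin":0.08},
    {"dp":[0,0.15,0],"spin":0.08},
    {"dp":[0,0.15,0],"spin":0.08},
    {"dp":[0,0.15,0],"spin":0.08}
  ]
}}

```text
clock: 15.15
position: [0.5457, -0.2273, 0.2841]
ee_rot: [0.981, 0.195, 0.001, 0.001]
ft_force: [-1.5, -1.5, 3.2]
grip_width: 0.166
grasp_force: 98.7
```

```bash
python3 s.py
```

```text
15.15 [ 0.546 -0.227  0.284] heading 0.392 F [-1.524 -1.537  3.189] Ftool [-1.992  0.844 -3.19 ] M [-0.48   0.149  0.262] j7 -0.59
```

Emit:
{"name": "arm_command", "arguments": {
  "plan": [
    {"dp":[0,0.15,0],"spin":0.08},
    {"dp":[0,0.15,0],"spin":0.08},
    {"dp":[0,0.15,0],"spin":0.08},
    {"dp":[0,0.15,0],"spin":0.08}
  ]
}}

```text
clock: 15.55
position: [0.5459, -0.2282, 0.2841]
ee_rot: [0.999, 0.036, 0.001, 0.001]
ft_force: [-0.1, -2.7, 3.5]
grip_width: 0.169
grasp_force: 98.5
```

```bash
python3 s.py
```

```text
15.55 [ 0.546 -0.228  0.284] heading 0.071 F [-0.132 -2.739  3.491] Ftool [-0.321  2.73  -3.486] M [-0.915  0.027  0.238] j7 -0.88
```

Emit:
{"name": "arm_command", "arguments": {
  "plan": [
    {"dp":[0,0.1,0],"spin":0.04},
    {"dp":[0,0.1,0],"spin":0.04}
  ]
}}

```text
clock: 15.75
position: [0.5459, -0.2284, 0.2841]
ee_rot: [1.0, -0.004, 0.001, 0.001]
ft_force: [-0.7, -4.3, 2.2]
grip_width: 0.171
grasp_force: 98.5
```

```bash
python3 s.py
```

```text
15.75 [ 0.546 -0.228  0.284] heading -0.007 F [-0.696 -4.252  2.249] Ftool [-0.661  4.262 -2.241] M [-0.872  0.012  0.252] j7 -0.95
```

Emit:
{"name": "arm_command", "arguments": {
  "plan": [
    {"dp":[0,0.4,0],"spin":0.03},
    {"dp":[0,0.1,0],"spin":0.03}
  ]
}}

```text
clock: 15.95
position: [0.5459, -0.2288, 0.2841]
ee_rot: [0.999, -0.034, 0.001, 0.001]
ft_force: [0.7, -3.7, 5.4]
grip_width: 0.167
grasp_force: 98.9
```

```bash
python3 s.py
```

```text
15.95 [ 0.546 -0.229  0.284] heading -0.067 F [ 0.664 -3.727  5.422] Ftool [ 0.922  3.682 -5.415] M [-0.99   0.084  0.186] j7 -1.0
```

Emit:
{"name": "arm_command", "arguments": {
  "plan": [
    {"dp":[0,0.1,0],"spin":0.03},
    {"dp":[0,0.1,0],"spin":0.03}
  ]
}}

```text
clock: 16.15
position: [0.5458, -0.229, 0.2841]
ee_rot: [0.998, -0.064, 0.001, 0.001]
ft_force: [-0.6, -4.3, 5.2]
grip_width: 0.167
grasp_force: 98.9
```

```bash
python3 s.py
```

```text
16.15 [ 0.546 -0.229  0.284] heading -0.127 F [-0.576 -4.333  5.203] Ftool [-0.013  4.378 -5.197] M [-1.09   0.142  0.224] j7 -1.05
```

Emit:
{"name": "arm_command", "arguments": {
  "plan": [
    {"dp":[0,0.2,0],"spin":0.03},
    {"dp":[0,0.2,0],"spin":0.02}
  ]
}}

```text
clock: 16.35
position: [0.5458, -0.2293, 0.284]
ee_rot: [0.996, -0.088, 0.001, 0.001]
ft_force: [-0.1, -2.9, 6.0]
grip_width: 0.17
grasp_force: 99.1
```

```bash
python3 s.py
```

```text
16.35 [ 0.546 -0.229  0.284] heading -0.177 F [-0.083 -2.909  6.048] Ftool [ 0.441  2.885 -6.044] M [-0.842  0.189  0.33 ] j7 -1.1
```

Emit:
{"name": "arm_command", "arguments": {
  "plan": [
    {"dp":[0,0.1,0],"spin":0.02},
    {"dp":[0,0.1,0],"spin":0.02}
  ]
}}

```text
clock: 16.55
position: [0.5458, -0.2293, 0.2841]
ee_rot: [0.994, -0.108, 0.001, 0.001]
ft_force: [-0.9, -3.4, 6.5]
grip_width: 0.167
grasp_force: 99.3
```

```bash
python3 s.py
```

```text
16.55 [ 0.546 -0.229  0.284] heading -0.216 F [-0.923 -3.355  6.464] Ftool [-0.173  3.481 -6.461] M [-0.841  0.252  0.702] j7 -1.13
```

Emit:
{"name": "arm_command", "arguments": {
  "plan": [
    {"dp":[0,0,0],"spin":0.03},
    {"dp":[0,0,0],"spin":0.02},
    {"dp":[0,0,0],"spin":0}
  ]
}}

```text
clock: 16.85
position: [0.5458, -0.2294, 0.2841]
ee_rot: [0.991, -0.132, 0.001, 0.001]
ft_force: [-0.4, -4.3, 6.3]
grip_width: 0.169
grasp_force: 99.4
```

```bash
python3 s.py
```

```text
16.85 [ 0.546 -0.229  0.284] heading -0.265 F [-0.419 -4.346  6.269] Ftool [ 0.744  4.312 -6.263] M [-1.059  0.309  0.839] j7 -1.17
```

The torque rose steeply to 0.84 N m, so the cam is at its stop. I'm taking off the wind-up (within the play) and releasing.

Emit:
{"name": "arm_command", "arguments": {
  "plan": [
    {"dp":[0,0.3,0],"spin":-0.04},
    {"dp":[0,0,0],"spin":-0.03},
    {"dp":[0,0,0],"spin":0}
  ]
}}

```text
clock: 17.15
position: [0.5458, -0.2295, 0.2841]
ee_rot: [0.995, -0.097, 0.001, 0.0]
ft_force: [-1.3, -2.4, 6.6]
grip_width: 0.169
grasp_force: 99.0
```

```bash
python3 s.py
```

```text
17.15 [ 0.546 -0.229  0.284] heading -0.195 F [-1.347 -2.423  6.582] Ftool [-0.841  2.64  -6.582] M [-0.609  0.112  0.145] j7 -1.11
```

Emit:
{"name": "arm_command", "arguments": {
  "plan": [
    {"dp":[0,0,0],"spin":0},
    {"dp":[0,0,0],"spin":0},
    {"dp":[0,0,0],"spin":0},
    {"dp":[0,0,0],"spin":0},
    {"dp":[0,0,0],"spin":0}
  ],
  "grip": 0
}}

```text
clock: 17.65
position: [0.5455, -0.2289, 0.2831]
ee_rot: [0.995, -0.097, -0.0, -0.0]
ft_force: [-0.4, 0.2, 0.2]
grip_width: 0.504
grasp_force: 0.0
```

Emit:
{"name": "arm_command", "arguments": {
  "plan": [
    {"dp":[0,0,-5],"spin":0},
    {"dp":[0,0,-10],"spin":0},
    {"dp":[0,0,-20],"spin":0},
    {"dp":[0,0,-25],"spin":0},
    {"dp":[0,0,-25],"spin":0}
  ]
}}

```text
clock: 18.15
position: [0.5453, -0.2292, 0.37]
ee_rot: [0.995, -0.098, 0.0, 0.0]
ft_force: [0.7, -0.3, -0.4]
grip_width: 0.493
grasp_force: 0.0
```

Emit:
{"name": "arm_command", "arguments": {
  "plan": [
    {"dp":[-20,0,-25],"spin":0},
    {"dp":[-35,0,-20],"spin":0},
    {"dp":[-25,0,0],"spin":0},
    {"dp":[0,0,0],"spin":0}
  ]
}}

```text
clock: 18.55
position: [0.4645, -0.2148, 0.4144]
ee_rot: [0.995, -0.098, 0.001, -0.002]
ft_force: [0.2, 0.0, -0.2]
grip_width: 0.501
grasp_force: 0.0
```

```bash
python3 s.py; python3 - <<'E'
from h import *
o=manip.get_obs(); X=(.5424,-.2265,.1); out=[]
for n,w in (("wrist",240),("side",100),("scene",100)):
    im=viewer.camera(n); u=proj(n,X,o)
    x=int(np.clip(u[0]-w/2,0,640-w)); y=int(np.clip(u[1]-w/2,0,480-w)); print(n,u,x,y)
    s=400 if n=="wrist" else 200; out.append(cv2.resize(im[y:y+w,x:x+w],(s*2 if 0 else 400,400),interpolation=cv2.INTER_CUBIC)); cv2.imwrite(f"pics/f_{n}.png",im)
a=np.hstack([out[0],np.vstack([cv2.resize(out[1],(300,300)),cv2.resize(out[2],(300,300))])]) if 0 else np.hstack([cv2.resize(out[0],(400,600))[:0+600] if 0 else cv2.copyMakeBorder(out[0],100,100,0,0,cv2.BORDER_CONSTANT),np.vstack([cv2.resize(out[1],(300,300)),cv2.resize(out[2],(300,300))])])
cv2.imwrite("pics/c5.png",a)
E
```

```text
18.55 [ 0.464 -0.215  0.414] heading -0.197 F [ 0.199  0.04  -0.196] Ftool [ 0.187 -0.078  0.197] M [-0.001  0.039 -0.02 ] j7 -1.33
wrist [318.83916417 125.49407981] 198 5
side [330.88673403 186.33865496] 280 136
scene [255.72027126 215.99788462] 205 165
```

View pics/c5.png

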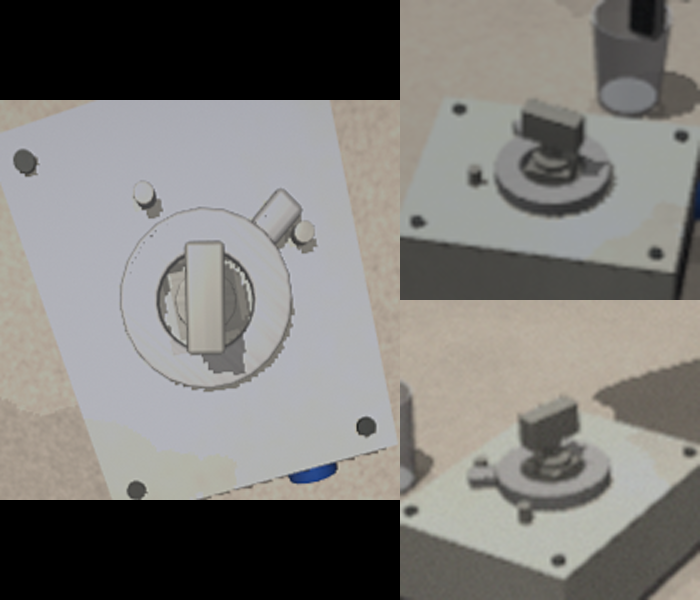

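The last picture shows the key standing home with its collar on the insert, about (205,298) in the wrist crop. The lobe lies against the stop post, about (290,225), and the gripper is clear. Handing in.

```bash
python3 -c "
from workcell import manip; print(manip.hand_in())"
```

```text
the job is handed in; nothing more can be done
None
```

The job is handed in: the bar-handled key stands fully home in the pump, the cam is turned clockwise to its stop, and the gripper has let go and is clear. The other things on the bench were not touched.

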